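Go / no-go check of a tube rotator's bearing bush

TASK

Check the bronze bush in the bearing pedestal with the double-ended plug gauge: feel the green go end into the bore and push it in until its shoulder is home against the bush, draw it out again, then offer the red no-go end squarely to the bore (from either side) and press it on the mouth for a moment with about 10 N to confirm that it is refused. Never let the gauge bear on the bush with more than 20 N. Then lay the gauge back in its white cradle, let go of it, and leave everything else on the bench where it is.

Things in the scene. Friction and masses are not known exactly. Their poses are not given: they have to be found in the camera images.
- gauge_centre (a point): Double-ended plug gauge (loose, 0.2 to 0.45 kg), 162 mm long, first lying level in the cradle. This point: middle of its square aluminium handle, on the gauge's axis. Own x runs along the gauge, go end at +x, no-go end at -x; y and z square to the handle's flats. Handle 24 x 24 mm, 100 mm long (x from -50 to +50 mm); grip it near its middle, across the flats
- go_shoulder (a point): Centre of the green disc's outer face (gauge x = +50 mm; gauge's axes), which meets the bush when the go end is fully home. The discs at both ends of the handle (green, red) are 30 mm across, 4 mm thick. From here stands the steel go plug: 20 mm diameter, 40 mm long (to x = 90 mm), its nose a hemisphere of 10 mm radius
- nogo_face (a point): Centre of the no-go plug's flat end face, on the gauge's axis (gauge x = -72 mm); same axes as the gauge. The no-go plug is steel, 26 mm diameter, 22 mm long, from the red disc at x = -50 mm to here
- bore_centre (a point): Nominal middle of the bronze bush's bore in the bearing pedestal, a point of the pedestal. Own x is the bore's axis, level, 85 mm above the bench; z up. The bush sits in an adjustable seat, locked (rigid) at an unknown place: the true bore axis lies parallel to x but up to 6 mm off along y, either way, and up to 2 mm up or down. Bore 21.5 mm diameter, straight through, no chamfer, 32 mm long
- mouth_a (a point): Nominal centre of the bore's mouth on the pedestal's +x side (pedestal x = +16 mm, exact; sideways and in height the true mouth is off as told at bore_centre), in the plane of the bush flange's outer face; same axes as the bore. Bronze flange 54 mm diameter, 4 mm thick, dark bore. Both mouths are open and alike; the bush is lightly oiled
- mouth_b (a point): Nominal centre of the bore's mouth on the pedestal's -x side (pedestal x = -16 mm, exact; sideways and in height the true mouth is off as told at bore_centre), in the plane of the bush flange's outer face; same axes as the bore. Bronze flange 54 mm diameter, 4 mm thick, dark bore. Both mouths are open and alike
- cradle_rest (a point): Where the gauge's centre rests: middle of the white cradle (fixed), 45 mm above the bench; x along the cradle. Base 130 x 74 x 8 mm, two saddles 7 mm thick at x = -37.5 and +37.5 mm, floors 33 mm above the bench, cheeks up to 47 mm, 30 mm apart inside. They carry the handle between the discs, either way round, play 5 mm each way along x, 3 mm across
- pedestal: The aluminium bearing pedestal with the bush, bolted to the bench (rigid, does not move), 115 mm tall; origin under its middle on the bench, x along the bore. Between the flanges it is 22 mm thick (along x) and 74 mm wide; its foot is 64 mm (along x) x 100 x 10 mm
- gauge: The plug gauge as a body; the same point and axes as gauge_centre
- blue_rack: Blue tube rack, 90 x 150 x 45 mm, bystander; origin at its underside's centre
- spare_bush: Spare bronze bush standing on end, 38 mm diameter, 30 mm tall, bystander; origin at its underside's centre
- wrench: Steel wrench lying on the bench, bystander
- bottle_a: White jar, 72 mm diameter, 120 mm tall, bystander; origin at its underside's centre
- bottle_b: White jar, 72 mm diameter, 120 mm tall, bystander; origin at its underside's centre
- spray: White spray bottle with a green head, 68 mm diameter, 190 mm tall, bystander; origin at its underside's centre
- parts_box: Cardboard box, 110 x 160 x 55 mm, bystander; origin at its underside's centre
Not all that is in view belongs to the job. What is shaped like the part that bears cradle_rest but orange or turquoise is not meant. Leave any yellow look-alike of the gauge alone.

How it is judged:
By the outcome, as a careful person would: the job done as asked, in the order asked, and still so for the second after the job is handed in, with the robot touching nothing.
It also fails if it takes over 72 s, if anything falls off the work surface, if the arm or the gripper's body presses on something with over 40 N, if the wrist force passes 120 N, or if a joint passes its speed limit or range.

ROBOT

A 6-joint arm with a two-finger parallel gripper is mounted at the origin on the work surface. World frame = base frame: x ahead of the robot, y to its left, z up, the work surface at z = 0. Lengths are in m, angles in rad, forces in N, time in s.
With the tool pointing down it reaches from about 0.35 to 0.85 m from the base axis. Payload 8.1 kg.
Tool frame: the origin (TCP) lies at the very end of the fingers, on their centre line; the grasp point (between the pads) lies 19 mm behind it; z points along the fingers, x is the direction in which the jaws open and shut, and the axes are right-handed (so a half turn about z gives the same grasp; the last joint's range is limited). The gripper opens to 93 mm and grips with 3 to 60 N. Pads are 15 mm wide; open, the fingers measure 128 mm over their backs; the gripper's body (75 mm by 188 mm) begins 65 mm behind the grasp point.
Start: joints at [1.217, 0.13, 1.488, -0, 1.523, -0.085], TCP at [0.159, 0.578, 0.219] pointing down, gripper open.
Joint ranges: [-2.96, 2.96], [-0.89, 2.26], [0.02, 2.5], [-1.34, 4.48], [0, 2.73], [-2.66, 2.66]. Speed limits (rad/s): [2.39, 2.39, 2.79, 3.14, 3.14, 3.14].

INTERFACE

Orientations are given as a rotation vector (axis times angle).
In Python, from plant import robot gives the robot as it stands. The module is installed in compiled form; this text tells all that it offers.
- The arm moves only by the tool jog_arm, never from a script. Its argument "commands" is one flat list of numbers, 5 for each row, row after row: the gripper's target within -1 to 1 (shut at 1, half-way at 0, fully open at -1), then the shift along the tool's x, y, z in m, then the turn about the tool's z in degrees. A call has 1 to 20 rows; each row shifts and turns the commanded pose from where the row before left it, along the tool's axes as they then stand; what a row does not reach is not made up. A row lasts 1/12 s, in which the tool goes at most 41.7 mm and 7.16 degrees, less where a joint would pass 70% of its speed; a pose out of reach is approached as far as the arm can. A call is refused whole if a number of a shift passes 0.0417 or a number of a turn 7.16, either way. A call with a gripper value outside its range is refused whole. The fingers move at their own pace and stop on an object; "grip_force" is the grip in N (left out, the last holds). Time passes only in rows, so rows that do not move let the fingers close. It gives the time, the measured TCP pose, the force and the opening at its end, in the units of the state.
- robot.read_state(): the state, without advancing time (a new reading comes with each control period).
- robot.read_camera(name): name is "scene" or "top" or "wrist"; returns a dict with "img" (400x640x3 uint8, blue, green, red), "vfov" (degrees; the focal length in pixels is half the picture's height over the tangent of half this angle, whatever the lens; pixels are square), "cx", "cy" (the principal point, pixels), "extrinsics" (4x4, takes a point from world to camera coordinates). Camera axes: x right, y down, z forward; pixel columns grow to the right and rows downward; lengths in m; the calibration is good to about 2 mm. A picture is of the moment at which its call begins. There is no depth.
- robot.close_job(): hands the job in, once; it reports no verdict.
Trained networks look in a picture, given as the dict that the camera call returned (one of the last four; its "shot" number tells which), for a name from the list of things; names that differ only in an ending like _2 or _b are one class to them, and where a whole thing is asked for, a point or a joint stands for the part that bears it (a point fixed in the world has none). Each returns a list of dicts, best first, with "score" (0 to 1); they miss things now and then, are a little off and sometimes report something else, mostly with a low value. They report only what shows in the picture. A call takes as long as a camera call. They do not tell look-alikes from the thing itself.
- robot.recognise(thing, picture): "box" ([centre column, centre row, width, height] as shares, 0 to 1, of the picture: columns of its width, rows of its height, round what is visible of it).
- robot.pinpoint(thing, picture): "position" ([row, column] as shares, 0 to 1, of the picture: columns of its width, rows of its height: a listed point, or the origin of a listed thing).
The state is a dict: "t": time; "q": joint angles; "dq": joint speeds; "joint_torque": joint torques, N m; "tool_pos": TCP position; "orientation": TCP orientation; "force": force on the tool from outside, world axes, zero at the start; "wrist_torque": the same for the moment, N m; "opening": finger opening in m.
Only numpy, scipy, OpenCV 4.12 (cv2) and the standard library are available. Lean on these libraries where they do the work, as an engineer would, in place of code of your own. Each camera call takes 0.05 s, during which the arm holds its last target.

## Working session

There is one attempt and no reset: what is moved stays moved. The work goes in short steps, Python scripts to look and compute and a tool call to move; the robot and the scene stay as the last step left them, time stands still between calls to the robot, and variables do not carry over. Pictures are saved under pics/ and viewed, and the job is handed in when it is done.

Besides the shell and the picture viewer there is one more tool, called after ">>>" in YAML: its name, and indented under it one key for each argument. jog_arm: Moves the arm, as the interface text tells. Its arguments: {"type":"object","properties":{"commands":{"type":"array"},"grip_force":{"type":"number"}},"required":["commands"]}

```bash
mkdir -p pics
cat > h.py <<'E'
import numpy as np, cv2
from scipy.spatial.transform import Rotation as R
from plant import robot
def K(p):
    f=p["img"].shape[0]/2/np.tan(np.radians(p["vfov"])/2); return f,p["cx"],p["cy"]
def ray(p,u,v):
    f,cx,cy=K(p); E=np.array(p["extrinsics"]); d=np.array([(u-cx)/f,(v-cy)/f,1.])
    return -E[:3,:3].T@E[:3,3], E[:3,:3].T@d
def at_z(p,u,v,z):
    o,d=ray(p,u,v); return o+d*(z-o[2])/d[2]
def proj(p,X):
    f,cx,cy=K(p); E=np.array(p["extrinsics"]); c=E[:3,:3]@np.array(X)+E[:3,3]
    return np.array([cx+f*c[0]/c[2],cy+f*c[1]/c[2]])
def tri(obs):
    A=np.zeros((3,3));b=np.zeros(3)
    for p,u,v in obs:
        o,d=ray(p,u,v); d=d/np.linalg.norm(d); M=np.eye(3)-np.outer(d,d); A+=M;b+=M@o
    return np.linalg.solve(A,b)
def st():
    s=robot.read_state(); print({k:np.round(s[k],4).tolist() for k in s if k not in("dq","joint_torque")}); return s
E
cat > a.py <<'E'
from h import *
import pickle
st()
P={}
for n in("scene","top","wrist"):
    p=robot.read_camera(n);P[n]=p;cv2.imwrite(f"pics/{n}0.png",p["img"])
    print(n,K(p),p["vfov"],np.round(p["extrinsics"],3).tolist())
    for t in("gauge_centre","go_shoulder","nogo_face","bore_centre","mouth_a","mouth_b","cradle_rest","pedestal"):
        r=robot.pinpoint(t,p)
        print(t,[(round(x["score"],2),round(x["position"][1]*640,1),round(x["position"][0]*400,1)) for x in r[:4]])
pickle.dump(P,open("p0.pkl","wb"))
E
python3 a.py
```

```text
{'t': 0.0, 'q': [1.2166, 0.1312, 1.4893, 0.0, 1.523, -0.0854], 'tool_pos': [0.1591, 0.5779, 0.2176], 'orientation': [2.4983, 1.9032, -0.0025], 'force': [-0.2667, 0.9566, 0.0874], 'wrist_torque': [0.0086, -0.0147, 0.0186], 'opening': 0.0931}
scene (np.float64(443.64367700388766), 321.6580661095249, 199.00395801629938) 48.5328691016285 [[-0.416, 0.909, 0.012, 0.255], [0.484, 0.233, -0.843, -0.195], [-0.77, -0.345, -0.537, 1.541], [0.0, 0.0, 0.0, 1.0]]
gauge_centre [(0.94, 211.0, 178.5), (0.74, 271.9, 178.8), (0.57, 398.8, 245.9)]
go_shoulder [(0.85, 218.6, 185.3), (0.58, 282.7, 187.8)]
nogo_face [(0.77, 199.8, 166.9), (0.73, 253.4, 172.5)]
bore_centre [(0.72, 400.0, 213.7)]
mouth_a [(0.97, 409.2, 216.2), (0.86, 394.0, 217.7), (0.5, 397.3, 246.3)]
mouth_b [(0.97, 409.2, 216.2), (0.86, 394.0, 217.7), (0.5, 397.3, 246.3)]
cradle_rest [(0.96, 303.7, 157.9), (0.86, 269.1, 178.7), (0.63, 344.7, 185.9)]
pedestal [(0.88, 399.8, 244.5)]
top (np.float64(451.15554981131055), 321.3055908515637, 203.86460538860806) 47.81600237850331 [[-0.006, -1.0, 0.002, -0.026], [-0.997, 0.006, -0.083, 0.557], [0
[... 154 characters left out ...]
9.4, 220.2), (0.32, 257.7, 149.8)]
nogo_face [(0.81, 474.5, 233.1), (0.63, 409.8, 239.6), (0.16, 388.8, 227.6)]
bore_centre [(0.75, 249.7, 204.4)]
mouth_a [(0.61, 241.5, 208.0), (0.56, 252.8, 207.4)]
mouth_b [(0.61, 241.5, 208.0), (0.56, 252.8, 207.4)]
cradle_rest [(0.93, 389.4, 230.7), (0.68, 386.3, 291.3), (0.62, 315.1, 248.7), (0.59, 220.0, 132.7)]
pedestal [(0.86, 256.2, 207.6)]
wrist (np.float64(319.7428560483769), 320.6556440010207, 207.7622818749522) 64.05217591356991 [[0.265, 0.964, 0.0, -0.6], [0.928, -0.255, 0.271, -0.032], [0.261, -0.072, -0.963, 0.39], [0.0, 0.0, 0.0, 1.0]]
gauge_centre []
go_shoulder []
nogo_face []
bore_centre []
mouth_a []
mouth_b []
cradle_rest []
pedestal []
```

View pics/scene0.png

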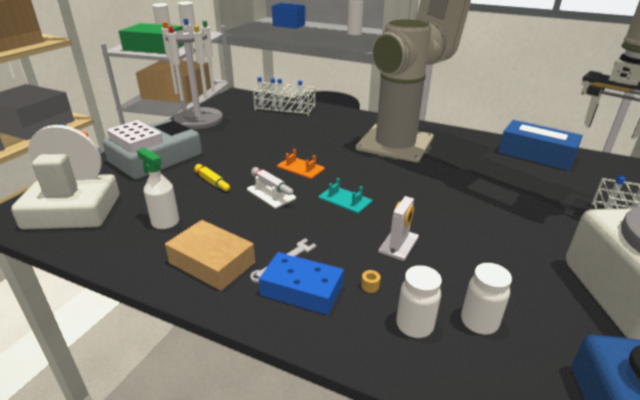

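View pics/top0.png

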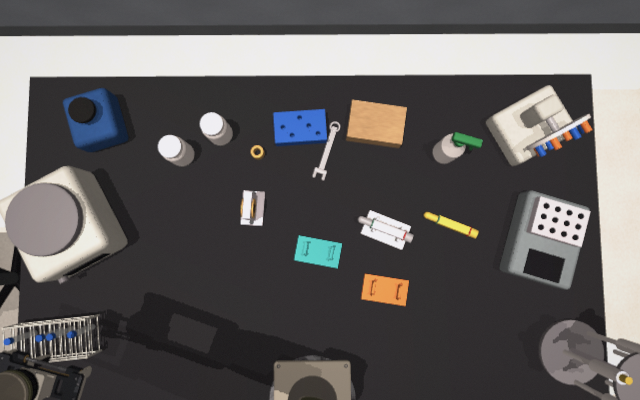

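Run:
```python
import cv2
a=cv2.imread("pics/scene0.png");b=cv2.imread("pics/top0.png")
cv2.imwrite("pics/sc.png",cv2.resize(a[120:270,170:450],None,fx=2.8,fy=2.8,interpolation=2))
cv2.imwrite("pics/tc.png",cv2.resize(b[120:320,190:490],None,fx=2.6,fy=2.6,interpolation=2))
```

```text
(no output)
```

View pics/sc.png

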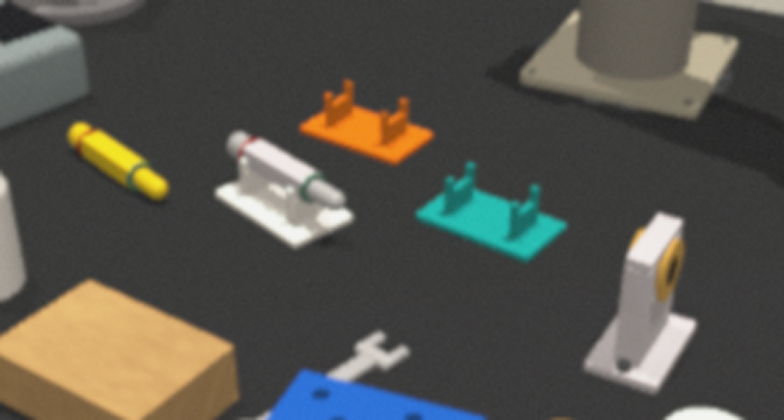

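View pics/tc.png

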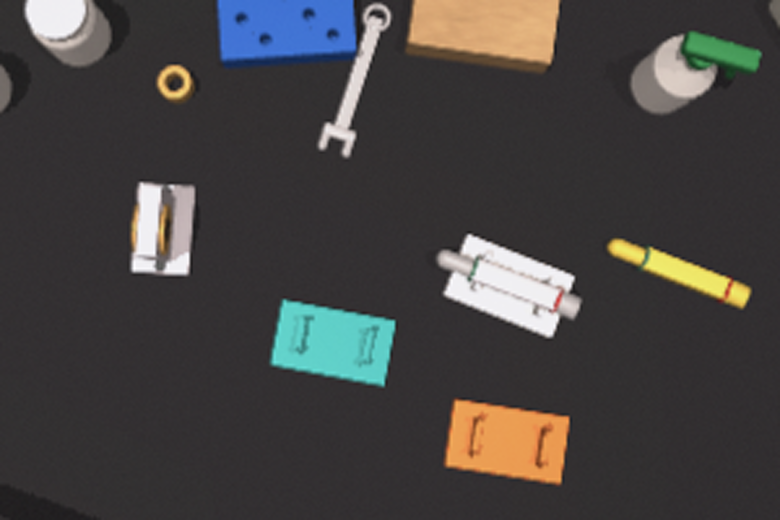

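```bash
cat > b.py <<'E'
from h import *
import pickle
P=pickle.load(open("p0.pkl","rb"));T=P["top"];S=P["scene"]
for n in P:
    E=np.array(P[n]["extrinsics"]);print(n,"cam",np.round(-E[:3,:3].T@E[:3,3],3),"fwd",np.round(E[2,:3],3))
for nm,u,v,z in[("greendisc",372.3,222.7,.045),("reddisc",405,235,.045),("gc",385.4,227,.045),("gs",370.3,223.4,.045),("cr",389.4,230.7,.045),("ped",256.2,207.6,0),("bore",249.7,204.4,.085),("nogo",409.8,239.6,.045)]:
    print(nm,np.round(at_z(T,u,v,z),4))
for nm,u,v,z in[("gc",271.9,178.8,.045),("gs",282.7,187.8,.045),("ng",253.4,172.5,.045),("cr",269.1,178.7,.045),("ped",399.8,244.5,0),("bore",400,213.7,.085),("mouth",409.2,216.2,.085)]:
    print("S",nm,np.round(at_z(S,u,v,z),4))
print("tri gc",tri([(T,385.4,227),(S,271.9,178.8)]),"bore",tri([(T,249.7,204.4),(S,400,213.7)]))
E
python3 b.py
python3 - <<'E'
import cv2
b=cv2.imread("pics/top0.png");a=cv2.imread("pics/scene0.png")
cv2.imwrite("pics/tp.png",cv2.resize(b[180:235,225:280],None,fx=10,fy=10,interpolation=2))
cv2.imwrite("pics/sp.png",cv2.resize(a[190:265,370:430],None,fx=8,fy=8,interpolation=2))
E
```

```text
scene cam [1.387 0.346 0.66 ] fwd [-0.77  -0.345 -0.537]
top cam [ 0.449 -0.026  1.325] fwd [ 0.083 -0.002 -0.997]
wrist cam [0.086 0.598 0.384] fwd [ 0.261 -0.072 -0.963]
greendisc [ 0.5007 -0.1738  0.045 ]
reddisc [ 0.4653 -0.2659  0.045 ]
gc [ 0.4883 -0.2108  0.045 ]
gs [ 0.4987 -0.1681  0.045 ]
cr [ 0.4777 -0.2219  0.045 ]
ped [0.549  0.1623 0.    ]
bore [0.5516 0.1682 0.085 ]
nogo [ 0.4522 -0.2792  0.045 ]
S gc [ 0.4705 -0.2172  0.045 ]
S gs [ 0.4999 -0.1669  0.045 ]
S ng [ 0.4622 -0.2823  0.045 ]
S cr [ 0.4734 -0.2244  0.045 ]
S ped [0.5442 0.1747 0.    ]
S bore [0.5418 0.1652 0.085 ]
S mouth [0.5425 0.187  0.085 ]
tri gc [ 0.48740515 -0.20810508  0.05618192] bore [0.55104726 0.16715202 0.0912959 ]
```

View pics/tp.png

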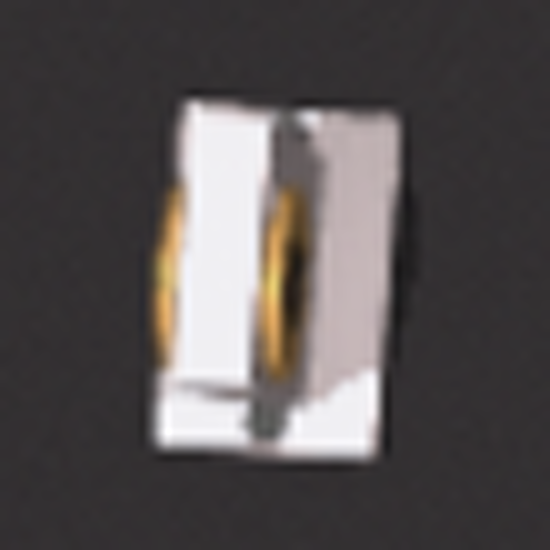

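View pics/sp.png

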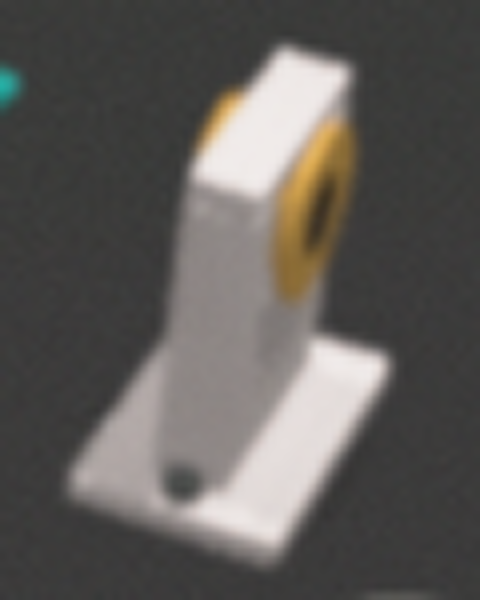

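```bash
cat >> h.py <<'E'
def plan(target,heading=None,n=10,grip=-1,s=None,show=True):
    """rows to reach world TCP target and tool-x heading (deg) in n rows"""
    s=s or robot.read_state(); p=np.array(s["tool_pos"]);Rm=R.from_rotvec(s["orientation"]).as_matrix()
    h=np.degrees(np.arctan2(Rm[1,0],Rm[0,0])); print("now",np.round(p,4),"heading",round(h,2),"zaxis",np.round(Rm[:,2],4))
    d=np.array(target)-p; dh=0 if heading is None else (heading-h+180)%360-180
    t=round(-dh/n,2); rows=[]
    for i in range(n):
        a=np.radians(h-t*i); x=np.array([np.cos(a),np.sin(a),0]);y=np.array([np.sin(a),-np.cos(a),0]);w=d/n
        rows.append([grip,round(w@x,4),round(w@y,4),round(-w[2],4),t])
    print(", ".join(",".join(f"{v:g}" for v in r) for r in rows))
E
python3 -c "
from h import *
plan([.55,.35,.22],-4,14)"
```

```text
now [0.1593 0.5785 0.2186] heading 74.6 zaxis [-0. -0. -1.]
-1,-0.0083,0.0312,-0.0001,5.61, -1,-0.0052,0.0319,-0.0001,5.61, -1,-0.0021,0.0323,-0.0001,5.61, -1,0.0011,0.0323,-0.0001,5.61, -1,0.0042,0.032,-0.0001,5.61, -1,0.0073,0.0315,-0.0001,5.61, -1,0.0104,0.0306,-0.0001,5.61, -1,0.0133,0.0295,-0.0001,5.61, -1,0.0161,0.028,-0.0001,5.61, -1,0.0188,0.0263,-0.0001,5.61, -1,0.0213,0.0243,-0.0001,5.61, -1,0.0236,0.0221,-0.0001,5.61, -1,0.0256,0.0197,-0.0001,5.61, -1,0.0274,0.0171,-0.0001,5.61
```

Two things could be taken for the gauge: the aluminium and steel one on the white cradle at top px (388,229), and the yellow look-alike at (451,225). For the cradle there are three: white (388,230), turquoise (318,251) and orange (385,290). The close crop confirms that the aluminium gauge on the white cradle is the one wanted, with green on the left at (372,223) and red on the right at (405,235). On the way there I'll look at the pedestal's +y mouth.

>>> jog_arm:
  commands: [-1,-0.008,0.031,0,5.6,-1,-0.005,0.032,0,5.6,-1,-0.002,0.032,0,5.6,-1,0.001,0.032,0,5.6,-1,0.004,0.032,0,5.6,-1,0.007,0.0315,0,5.6,-1,0.01,0.0305,0,5.6,-1,0.013,0.0295,0,5.6,-1,0.016,0.028,0,5.6,-1,0.019,0.026,0,5.6,-1,0.021,0.024,0,5.6,-1,0.0235,0.022,0,5.6,-1,0.0255,0.0195,0,5.6,-1,0.0275,0.017,0,5.6,-1,0,0,0,0,-1,0,0,0,0]
  grip_force: 40

```text
t: 2.68
tool_pos: [0.5493, 0.3501, 0.2181]
orientation: [3.139, -0.108, -0.001]
force: [-0.1, -0.2, -0.3]
opening: 0.0929
```

Run:
```python
from h import *
import pickle
st()
p=robot.read_camera("wrist");pickle.dump(p,open("w1.pkl","wb"));cv2.imwrite("pics/w1.png",p["img"])
for t in("bore_centre","mouth_a","pedestal"):
    print(t,[(round(x["score"],2),round(x["position"][1]*640,1),round(x["position"][0]*400,1)) for x in robot.pinpoint(t,p)[:4]])
```

```text
{'t': 2.6833, 'q': [0.4887, 0.2697, 1.3312, 0.0, 1.5413, 0.5574], 'tool_pos': [0.5493, 0.3501, 0.2181], 'orientation': [3.1394, -0.1079, -0.0009], 'force': [-0.0568, -0.2058, -0.2673], 'wrist_torque': [-0.113, 0.0873, 0.0549], 'opening': 0.0929}
bore_centre [(0.67, 331.9, 352.3)]
mouth_a [(0.92, 331.1, 342.0), (0.81, 330.6, 363.2)]
pedestal [(0.75, 326.7, 311.1)]
```

View pics/w1.png

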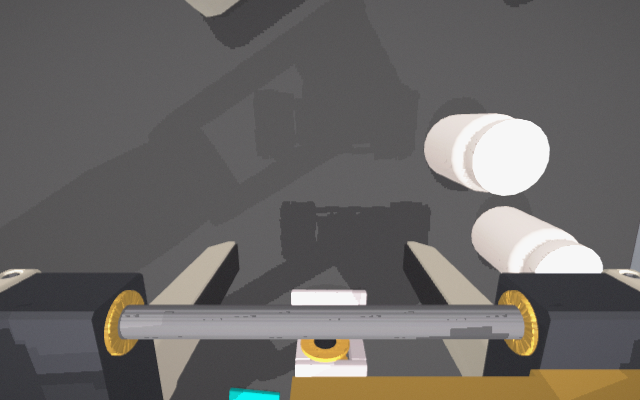

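```bash
python3 -c "
from h import *
plan([.55,.245,.185],-4,4)"
```

```text
now [0.5472 0.3523 0.2187] heading -3.68 zaxis [-3.e-04  2.e-04 -1.e+00]
-1,0.0024,0.0267,0.0084,0.08, -1,0.0025,0.0267,0.0084,0.08, -1,0.0025,0.0267,0.0084,0.08, -1,0.0025,0.0267,0.0084,0.08
```

>>> jog_arm:
  commands: [-1,0.002,0.0265,0.0085,0,-1,0.002,0.0265,0.0085,0,-1,0.002,0.0265,0.0085,0,-1,0.002,0.0265,0.0085,0,-1,0,0,0,0,-1,0,0,0,0]

```text
t: 3.38
tool_pos: [0.5482, 0.2448, 0.1844]
orientation: [3.14, -0.104, -0.001]
force: [-0.1, 0.0, -0.1]
opening: 0.0932
```

Run:
```python
from h import *
import pickle
W=[]
for i in range(3):
    s=st();p=robot.read_camera("wrist");W.append(p); E=np.array(p["extrinsics"]);print(np.round(-E[:3,:3].T@E[:3,3],4))
pickle.dump(W,open("w2.pkl","wb"));cv2.imwrite("pics/w2.png",p["img"])
for t in("bore_centre","mouth_a","pedestal"):
    print(t,[(round(x["score"],2),round(x["position"][1]*640,1),round(x["position"][0]*400,1)) for x in robot.pinpoint(t,p)[:4]])
cv2.imwrite("pics/w2c.png",cv2.resize(p["img"][190:310,240:400],None,fx=5,fy=5,interpolation=2))
```

```text
{'t': 3.3833, 'q': [0.3345, 0.1498, 1.5297, 0.0002, 1.4629, 0.401], 'tool_pos': [0.5482, 0.2448, 0.1844], 'orientation': [3.1397, -0.1045, -0.0012], 'force': [-0.0653, 0.0094, -0.0724], 'wrist_torque': [-0.0465, 0.0705, 0.0268], 'opening': 0.0932}
[0.5529 0.3198 0.3499]
{'t': 3.4333, 'q': [0.3356, 0.1502, 1.528, 0.0005, 1.4629, 0.4014], 'tool_pos': [0.5486, 0.2458, 0.185], 'orientation': [-3.1393, 0.1033, -0.0003], 'force': [0.7736, -0.3809, 0.8539], 'wrist_torque': [-0.0981, 0.0722, -0.0237], 'opening': 0.0932}
[0.553  0.3207 0.3506]
{'t': 3.4833, 'q': [0.3364, 0.1506, 1.527, 0.0005, 1.4629, 0.4014], 'tool_pos': [0.5489, 0.2463, 0.1853], 'orientation': [-3.1391, 0.1023, -0.0013], 'force': [0.4429, 0.2448, 0.5685], 'wrist_torque': [-0.0485, 0.0643, 0.013], 'opening': 0.0932}
[0.5531 0.3212 0.3509]
bore_centre [(0.73, 321.6, 284.0)]
mouth_a [(0.98, 324.0, 299.8), (0.63, 327.2, 272.4)]
pedestal [(0.85, 319.7, 249.1), (0.68, 325.7, 268.9)]
```

View pics/w2.png

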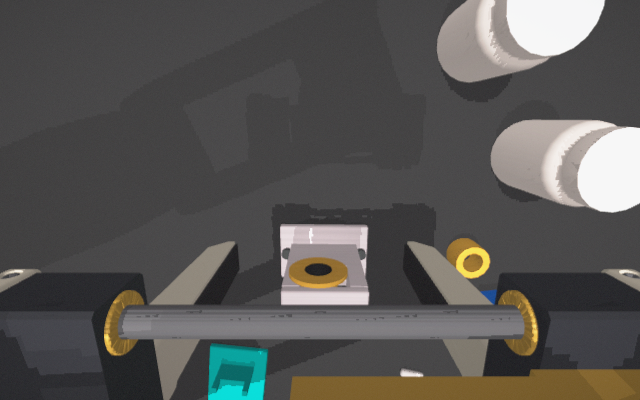

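View pics/w2c.png

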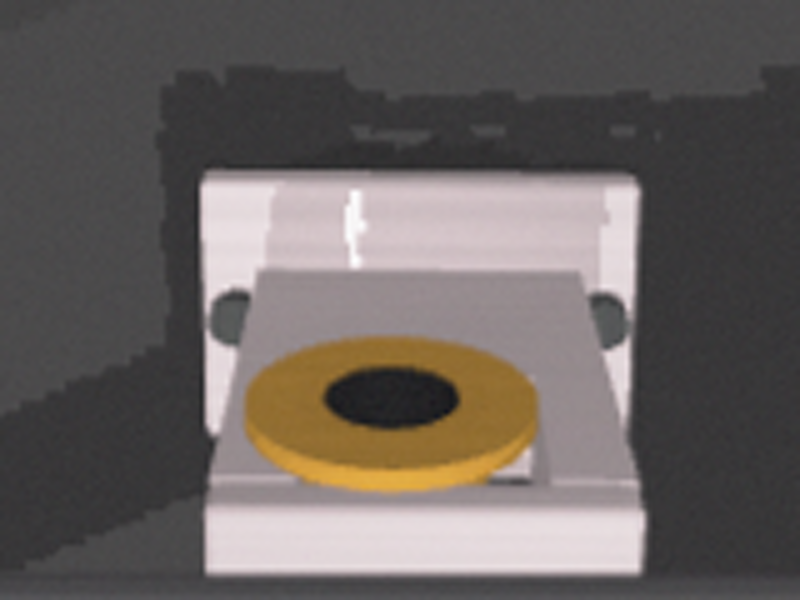

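```bash
cat > fit.py <<'E'
from h import *
import pickle
from scipy.optimize import least_squares
W=pickle.load(open("w2.pkl","rb"))
for p in W:
    im=p["img"];hsv=cv2.cvtColor(im,cv2.COLOR_BGR2HSV)
    roi=np.zeros(im.shape[:2],np.uint8);roi[250:292,285:352]=255
    m=((hsv[...,1]>110)&(hsv[...,0]>10)&(hsv[...,0]<32)).astype(np.uint8)*255&roi
    cs,h=cv2.findContours(m,cv2.RETR_CCOMP,cv2.CHAIN_APPROX_NONE)
    L=sorted([(cv2.contourArea(c),i) for i,c in enumerate(cs)])[::-1]
    outer=cs[L[0][1]]; inner=[c for i,c in enumerate(cs) if h[0][i][3]==L[0][1]]; inner=max(inner,key=cv2.contourArea)
    g=cv2.GaussianBlur(im[...,2].astype(float),(0,0),.6)
    eo=cv2.fitEllipse(outer);ei=cv2.fitEllipse(inner); print("outer",np.round(eo[0],2),np.round(eo[1],2),"inner",np.round(ei[0],2),np.round(ei[1],2),round(ei[2],1))
    print(cv2.boundingRect(outer),cv2.boundingRect(inner))
    # subpixel bore edge: radial half-level in red channel
    from scipy.ndimage import map_coordinates
    def edge(c,a,b,ths,ref,r0=.6,r1=1.4):
        out=[]
        for th in ths:
            r=np.linspace(r0,r1,81);u=c[0]+a*r*np.cos(th);v=c[1]+b*r*np.sin(th)
            val=map_coordinates(im[...,2].astype(float),[v,u],order=1);k=np.argmax(np.abs(np.gradient(val)));out.append((u[k],v[k]))
        return np.array(out)
    pb=edge(ei[0],13.2,6,np.linspace(0,2*np.pi,40,endpoint=False),None)
    c=np.array([ei[0][0],ei[0][1]+.6])
    pf=edge(c,29.2,13.2,np.radians(np.r_[np.arange(180,361,6)]),None,.8,1.2)
    yaw=np.radians(86)
    def pts(x,r):
        t=np.linspace(0,2*np.pi,240); return np.array([[x[0]-np.sin(yw(x))*r*np.cos(a),x[1]+np.cos(yw(x))*r*np.cos(a),x[2]+r*np.sin(a)] for a in t])
    def yw(x): return x[3]
    def res(x,full=True):
        o=[]
        for P,r in((pb,.01075),(pf,.027)):
            q=np.array([proj(p,X) for X in pts(x,r)]).astype(np.float32).reshape(-1,1,2)
            o+=[cv2.pointPolygonTest(q,(float(a),float(b)),True) for a,b in P]
        return np.r_[o,(x[3]-np.radians(86.))/.02]
    s=least_squares(res,[.545,.185,.085,yaw],loss="soft_l1",f_scale=.5,x_scale=[.001,.001,.001,.02],diff_step=1e-3)
    print(np.round(s.x[:3],4),np.degrees(s.x[3]),"rms",np.sqrt(np.mean(s.fun**2)))
    pts_=lambda u,v,z:np.round(at_z(p,240+u/5,190+v/5,z),4)
    print("foot",pts_(203,175,.01),pts_(638,178,.01),"top near edge",pts_(207,510,.115),pts_(643,512,.115),"far",pts_(206,575,.115),pts_(640,575,.115))
    print("mouth at z=.085",np.round(at_z(p,*ei[0],.085),4))
E
python3 fit.py
```

```text
outer [318.75 271.29] [30.06 59.29] inner [318.66 267.99] [12.55 27.44] 90.3
(290, 256, 59, 31) (305, 262, 28, 13)
[0.543  0.1998 0.1071] 84.03474467702095 rms 1.3015178884415353
foot [0.5003 0.2074 0.01  ] [0.5976 0.2003 0.01  ] top near edge [0.5114 0.1841 0.115 ] [0.5831 0.1791 0.115 ] far [0.5101 0.172  0.115 ] [0.5823 0.1673 0.115 ]
mouth at z=.085 [0.5423 0.189  0.085 ]
outer [318.13 272.03] [30.11 59.27] inner [318.15 268.86] [12.64 27.42] 90.4
(289, 257, 59, 31) (305, 262, 28, 14)
[0.5427 0.1995 0.1061] 84.68737102280413 rms 1.320130280339427
foot [0.5009 0.2083 0.01  ] [0.5983 0.2013 0.01  ] top near edge [0.5118 0.1848 0.115 ] [0.5837 0.1797 0.115 ] far [0.5105 0.1727 0.115 ] [0.5829 0.1679 0.115 ]
mouth at z=.085 [0.5423 0.1889 0.085 ]
outer [317.7  272.53] [29.95 59.4 ] inner [317.71 269.26] [12.78 27.25] 90.3
(289, 258, 58, 30) (304, 263, 29, 14)
[0.5428 0.199  0.1053] 84.1158861154497 rms 1.4226799289727368
foot [0.5012 0.2088 0.01  ] [0.5988 0.2017 0.01  ] top near edge [0.5122 0.1852 0.115 ] [0.5841 0.1801 0.115 ] far [0.5108 0.173  0.115 ] [0.5833 0.1683 0.115 ]
mouth at z=.085 [0.5423 0.1889 0.085 ]
```

```bash
python3 -c "
from h import *
plan([.482,-.219,.185],-21,13)"
```

```text
now [0.5492 0.2463 0.1852] heading -3.71 zaxis [ 8.e-04  4.e-04 -1.e+00]
-1,-0.0028,0.0361,0,1.33, -1,-0.002,0.0361,0,1.33, -1,-0.0012,0.0361,0,1.33, -1,-0.0003,0.0362,0,1.33, -1,0.0005,0.0362,0,1.33, -1,0.0014,0.0361,0,1.33, -1,0.0022,0.0361,0,1.33, -1,0.003,0.036,0,1.33, -1,0.0039,0.036,0,1.33, -1,0.0047,0.0359,0,1.33, -1,0.0055,0.0357,0,1.33, -1,0.0064,0.0356,0,1.33, -1,0.0072,0.0354,0,1.33
```

>>> jog_arm:
  commands: [-1,-0.003,0.036,0,1.3,-1,-0.002,0.036,0,1.3,-1,-0.001,0.036,0,1.3,-1,0,0.036,0,1.3,-1,0.0005,0.036,0,1.3,-1,0.0015,0.036,0,1.3,-1,0.002,0.036,0,1.3,-1,0.003,0.036,0,1.3,-1,0.004,0.036,0,1.3,-1,0.0045,0.036,0,1.3,-1,0.0055,0.036,0,1.3,-1,0.0065,0.0355,0,1.3,-1,0.007,0.0355,0,1.4,-1,0,0,0,0,-1,0,0,0,0,-1,0,0,0,0]

```text
t: 5.02
tool_pos: [0.4831, -0.2192, 0.1847]
orientation: [-3.089, 0.567, 0.0]
force: [-1.2, 1.0, -0.3]
opening: 0.0933
```

Run:
```python
from h import *
import pickle
st()
p=robot.read_camera("wrist");pickle.dump(p,open("w3.pkl","wb"));cv2.imwrite("pics/w3.png",p["img"])
for t in("gauge_centre","go_shoulder","nogo_face","cradle_rest"):
    print(t,[(round(x["score"],2),round(x["position"][1]*640,1),round(x["position"][0]*400,1),np.round(at_z(p,x["position"][1]*640,x["position"][0]*400,.045),4)) for x in robot.pinpoint(t,p)[:3]])
st()
```

```text
{'t': 5.0167, 'q': [-0.523, -0.0395, 1.7254, 0.0005, 1.4558, -0.1602], 'tool_pos': [0.4831, -0.2192, 0.1847], 'orientation': [-3.0895, 0.5668, 0.0001], 'force': [-1.1967, 0.9757, -0.3189], 'wrist_torque': [-0.0949, 0.1454, -0.0515], 'opening': 0.0933}
gauge_centre [(0.94, 315.0, 196.0, array([ 0.4781, -0.2159,  0.045 ])), (0.56, 316.8, 195.5, array([ 0.4799, -0.216 ,  0.045 ])), (0.47, 320.3, 263.0, array([ 0.4575, -0.2848,  0.045 ]))]
go_shoulder [(0.94, 319.9, 143.1, array([ 0.5006, -0.1699,  0.045 ]))]
nogo_face [(0.89, 382.2, 381.6, array([ 0.4716, -0.452 ,  0.045 ])), (0.86, 318.7, 264.9, array([ 0.4552, -0.2862,  0.045 ]))]
cradle_rest [(0.92, 159.2, 250.0, array([ 0.3076, -0.2124,  0.045 ])), (0.76, 162.3, 9.1, array([ 0.4157, -0.0188,  0.045 ])), (0.68, 316.0, 194.0, array([ 0.4798, -0.2144,  0.045 ]))]
{'t': 5.2667, 'q': [-0.5216, -0.0402, 1.7261, 0.0002, 1.4556, -0.1606], 'tool_pos': [0.4832, -0.2186, 0.1847], 'orientation': [-3.0904, 0.564, -0.0002], 'force': [-0.5528, -0.4864, 0.0521], 'wrist_torque': [-0.0333, 0.0957, -0.0334], 'opening': 0.0928}
```

View pics/w3.png

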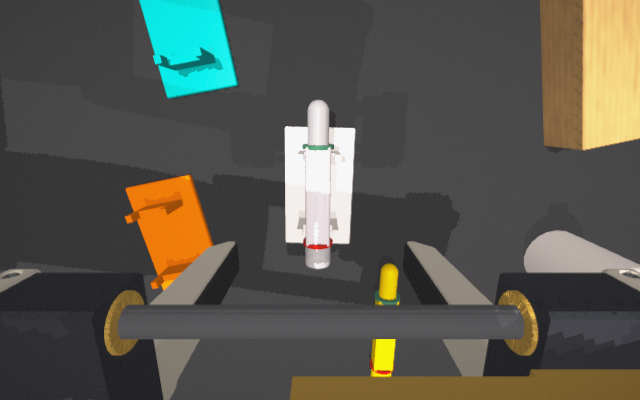

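Run:
```python
from h import *
import pickle
p=pickle.load(open("w3.pkl","rb"))
im=p["img"]
cv2.imwrite("pics/w3c.png",cv2.resize(im[90:280,270:370],None,fx=4,fy=3.1*1,interpolation=2)) if 0 else cv2.imwrite("pics/w3c.png",cv2.resize(im[92:277,260:380],None,fx=3.2,fy=3.2,interpolation=2))
hsv=cv2.cvtColor(im,cv2.COLOR_BGR2HSV)
sub=hsv[92:277,290:350]
g=((sub[...,0]>45)&(sub[...,0]<95)&(sub[...,1]>90)); r=(((sub[...,0]<8)|(sub[...,0]>172))&(sub[...,1]>120))
for n,m in(("green",g),("red",r)):
    v,u=np.nonzero(m);u=u+290;v=v+92;print(n,len(u),u.min(),u.max(),v.min(),v.max(),u.mean(),v.mean())
# nose and nogo widths
for row in(105,110,120,130,255,260,263):
    l=im[row,290:350].max(1).astype(int);k=np.nonzero(l>90)[0]+290;print(row,k.min(),k.max())
for u,v in((318.3,148),(317.5,243),(318.5,101),(317.5,267)):print(u,v,np.round(at_z(p,u,v,.045),4))
```

```text
green 97 304 333 145 149 318.5154639175258 147.11340206185568
red 105 303 331 239 248 317.6095238095238 245.43809523809523
105 309 327
110 307 328
120 307 328
130 290 349
255 305 330
260 305 329
263 305 329
318.3 148 [ 0.4977 -0.1736  0.045 ]
317.5 243 [ 0.4628 -0.2629  0.045 ]
318.5 101 [ 0.5128 -0.1344  0.045 ]
317.5 267 [ 0.4532 -0.288   0.045 ]
```

View pics/w3c.png

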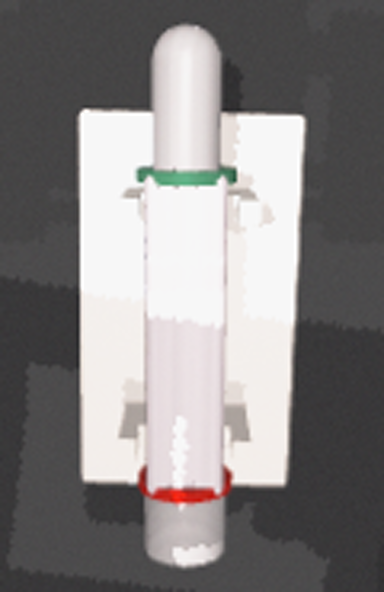

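```bash
python3 -c "
from h import *
plan([.4803,-.2183,.026],-21.3,7)"
```

```text
now [ 0.4832 -0.2186  0.1847] heading -20.69 zaxis [ 1.e-04  1.e-04 -1.e+00]
-1,-0.0004,0.0001,0.0227,0.09, -1,-0.0004,0.0001,0.0227,0.09, -1,-0.0004,0.0001,0.0227,0.09, -1,-0.0004,0.0001,0.0227,0.09, -1,-0.0004,0.0001,0.0227,0.09, -1,-0.0004,0.0001,0.0227,0.09, -1,-0.0004,0.0001,0.0227,0.09
```

>>> jog_arm:
  commands: [-1,-0.003,0.001,0.02,0.6,-1,0,0,0.03,0,-1,0,0,0.03,0,-1,0,0,0.03,0,-1,0,0,0.03,0,-1,0,0,0.019,0,-1,0,0,0,0,-1,0,0,0,0,-1,0,0,0,0]

```text
t: 6.02
tool_pos: [0.4808, -0.2198, 0.0273]
orientation: [3.087, -0.582, 0.003]
force: [0.8, -0.1, 0.2]
opening: 0.093
```

Run:
```python
from h import *
import pickle
s=st();plan([.4803,-.2183,.026],-21.3,1)
p=robot.read_camera("wrist");pickle.dump(p,open("w4.pkl","wb"));cv2.imwrite("pics/w4.png",p["img"])
```

```text
{'t': 6.0167, 'q': [-0.5258, 0.1197, 1.8668, 0.0, 1.1531, -0.153], 'tool_pos': [0.4808, -0.2198, 0.0273], 'orientation': [3.0865, -0.5821, 0.003], 'force': [0.8248, -0.1199, 0.1899], 'wrist_torque': [-0.1058, 0.0666, 0.0312], 'opening': 0.093}
now [ 0.4808 -0.2198  0.0273] heading -21.36 zaxis [ 0.0017 -0.001  -1.    ]
-1,-0.001,-0.0012,0.0013,-0.06
```

View pics/w4.png

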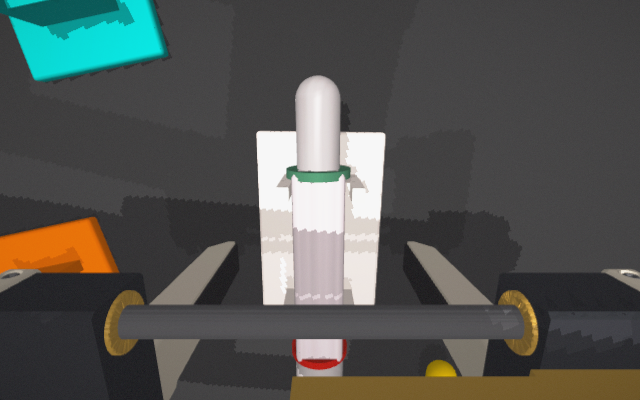

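>>> jog_arm:
  commands: [-1,-0.001,-0.001,0.001,0,1,0,0,0,0,1,0,0,0,0,1,0,0,0,0,1,0,0,0,0,1,0,0,0,0,1,0,0,0,0,1,0,0,0,0,1,0,0,0,0]
  grip_force: 50

```text
t: 6.82
tool_pos: [0.4791, -0.2183, 0.0246]
orientation: [-3.087, 0.583, 0.0]
force: [-0.9, 0.6, 0.7]
opening: 0.0445
```

>>> jog_arm:
  commands: [1,0,0,0,0,1,0,0,0,0,1,0,0,0,0,1,0,0,0,0,1,0,0,0,0,1,0,0,0,0,1,0,0,0,0]

```text
t: 7.4
tool_pos: [0.4792, -0.2184, 0.0247]
orientation: [3.087, -0.583, 0.0]
force: [1.1, -0.6, -1.5]
opening: 0.0237
```

```bash
python3 -c "
from h import *
s=robot.read_state();s=dict(s);s['tool_pos']=np.array(s['tool_pos'])+[0,0,.06]
plan([.5318,.0423,.0637],-4.2,12,1,s)"
```

```text
now [ 0.4792 -0.2184  0.0847] heading -21.4 zaxis [ 1.e-04 -1.e-04 -1.e+00]
1,-0.0038,-0.0218,0.0017,-1.43, 1,-0.0033,-0.0219,0.0017,-1.43, 1,-0.0027,-0.022,0.0017,-1.43, 1,-0.0022,-0.0221,0.0017,-1.43, 1,-0.0016,-0.0221,0.0017,-1.43, 1,-0.0011,-0.0221,0.0017,-1.43, 1,-0.0005,-0.0222,0.0017,-1.43, 1,0,-0.0222,0.0017,-1.43, 1,0.0006,-0.0222,0.0017,-1.43, 1,0.0011,-0.0221,0.0017,-1.43, 1,0.0017,-0.0221,0.0017,-1.43, 1,0.0022,-0.0221,0.0017,-1.43
```

>>> jog_arm:
  commands: [1,0,0,-0.01,0,1,0,0,-0.015,0,1,0,0,-0.02,0,1,0,0,-0.015,0,1,-0.004,-0.022,0,-1.4,1,-0.003,-0.022,0,-1.4,1,-0.003,-0.022,0,-1.4,1,-0.002,-0.022,0,-1.4,1,-0.0015,-0.022,0,-1.4,1,-0.001,-0.022,0,-1.4,1,-0.0005,-0.022,0,-1.4,1,0,-0.022,0,-1.4,1,0.0005,-0.022,0.005,-1.4,1,0.001,-0.022,0.005,-1.4,1,0.0015,-0.022,0.005,-1.4,1,0.002,-0.022,0.006,-1.6,1,0,0,0,0,1,0,0,0,0,1,0,0,0,0,1,0,0,0,0]

```text
t: 9.07
tool_pos: [0.5322, 0.0406, 0.0641]
orientation: [3.139, -0.122, 0.0]
force: [0.7, 0.0, -1.4]
opening: 0.024
```

Run:
```python
from h import *
import pickle
s=st();plan([.5318,.0423,.0637],-4.2,1)
P=[]
for c in("wrist","scene","top"):
    p=robot.read_camera(c);P.append(p);cv2.imwrite(f"pics/{c}5.png",p["img"])
pickle.dump(P,open("w5.pkl","wb"))
s=st()
cv2.imwrite("pics/s5c.png",cv2.resize(P[1]["img"][140:280,290:450],None,fx=4.5,fy=4,interpolation=2))
```

```text
{'t': 9.0667, 'q': [-0.0197, 0.0837, 1.8305, -0.0003, 1.2271, 0.0582], 'tool_pos': [0.5322, 0.0406, 0.0641], 'orientation': [3.1389, -0.1222, 0.0005], 'force': [0.6549, 0.0447, -1.3626], 'wrist_torque': [-0.0337, 0.0087, 0.0275], 'opening': 0.024}
now [0.5322 0.0406 0.0641] heading -4.46 zaxis [ 3.e-04 -3.e-04 -1.e+00]
-1,-0.0006,-0.0017,0.0004,-0.26
{'t': 9.2167, 'q': [-0.0199, 0.0839, 1.8305, -0.0001, 1.2268, 0.0583], 'tool_pos': [0.5323, 0.0406, 0.064], 'orientation': [3.1391, -0.1227, 0.0006], 'force': [-0.1406, 1.2886, -1.399], 'wrist_torque': [-0.1141, 0.0899, 0.0078], 'opening': 0.0241}
```

View pics/wrist5.png

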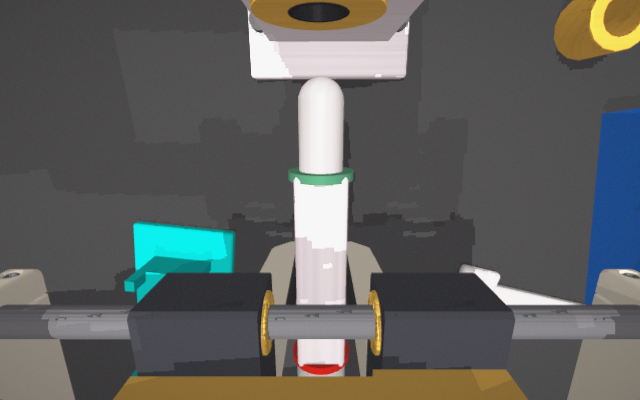

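View pics/s5c.png

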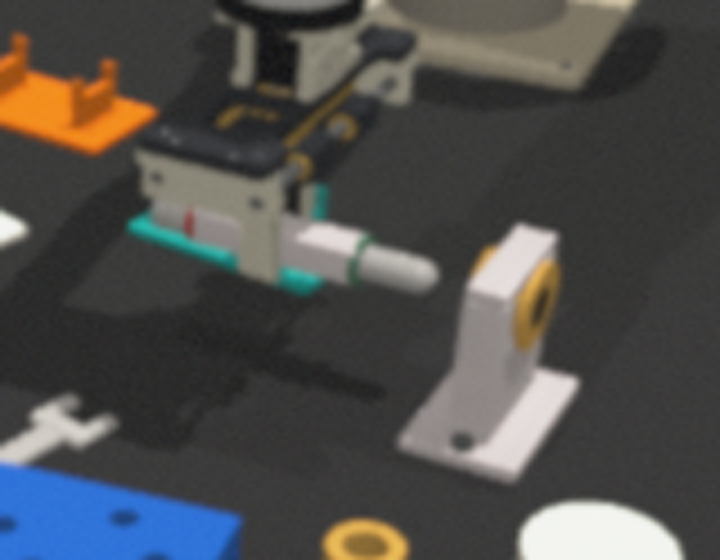

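```bash
cat > g.py <<'E'
from h import *
import pickle,sys
def ana(p,s,bore_rows=(0,40),z=.0843):
    im=p["img"]; hsv=cv2.cvtColor(im,cv2.COLOR_BGR2HSV)
    Rm=R.from_rotvec(s["orientation"]).as_matrix(); o=np.array(s["tool_pos"])
    tl=lambda X:Rm.T@(X-o)*1000
    for row in list(range(100,166,8))+[190,210,230,250]:
        l=im[row,280:360].max(1).astype(float)
        m=(l[:-1]-110)*(l[1:]-110)<0; k=np.nonzero(m)[0]
        e=[280+i+(110-l[i])/(l[i+1]-l[i]) for i in k]
        mid=[a for a in e if a<320][-1:]+[a for a in e if a>320][:1]
        if len(mid)==2: print(row,np.round(mid,1),"mid",round(sum(mid)/2,2),"tool-frame",np.round(tl(at_z(p,sum(mid)/2,row,z)),2))
    sub=hsv[bore_rows[0]:bore_rows[1],240:400]; v=sub[...,2]
    dark=(v<70).astype(np.uint8)
    n,lab,stt,cen=cv2.connectedComponentsWithStats(dark)
    for i in range(1,n):
        if stt[i,4]>100 and stt[i,2]<100: print("dark",stt[i],cen[i]+[240,bore_rows[0]],"tool",np.round(tl(at_z(p,cen[i][0]+240,cen[i][1]+bore_rows[0],z)),2), np.round(at_z(p,cen[i][0]+240,cen[i][1]+bore_rows[0],z),4))
    om=((hsv[...,1]>110)&(hsv[...,0]>10)&(hsv[...,0]<32)); 
    for r in range(0,30,4):
        k=np.nonzero(om[r,230:410])[0]
        if len(k): print("flange row",r,k.min()+230,k.max()+230)
if __name__=="__main__":
    P=pickle.load(open("w5.pkl","rb"));ana(P[0],robot.read_state())
E
python3 g.py
```

```text
100 [297.3 343.7] mid 320.53 tool-frame [ -0.6  -82.56 -20.31]
108 [297.3 343.6] mid 320.47 tool-frame [ -0.62 -79.26 -20.31]
116 [297.4 343.6] mid 320.46 tool-frame [ -0.62 -75.93 -20.31]
124 [297.5 343.1] mid 320.3 tool-frame [ -0.69 -72.55 -20.31]
132 [297.6 343. ] mid 320.28 tool-frame [ -0.69 -69.12 -20.31]
140 [298.  342.8] mid 320.38 tool-frame [ -0.65 -65.65 -20.31]
148 [298.2 342.7] mid 320.46 tool-frame [ -0.61 -62.13 -20.31]
156 [298.3 342.6] mid 320.45 tool-frame [ -0.61 -58.57 -20.31]
164 [298.3 342.4] mid 320.36 tool-frame [ -0.64 -54.95 -20.31]
190 [292.8 348.1] mid 320.45 tool-frame [ -0.59 -42.87 -20.3 ]
210 [293.2 347.7] mid 320.46 tool-frame [ -0.58 -33.19 -20.3 ]
230 [293.8 347.3] mid 320.52 tool-frame [ -0.54 -23.17 -20.3 ]
dark [ 48   3  61  19 943] [318.07317073  11.86956522] tool [  -1.62 -116.23  -20.31] [0.5397 0.1566 0.0843]
flange row 0 250 386
flange row 4 250 386
flange row 8 251 386
flange row 12 252 384
flange row 16 256 380
flange row 20 262 374
flange row 24 273 362
flange row 28 293 342
```

>>> jog_arm:
  commands: [1,-0.001,-0.006,0,-0.2,1,0,-0.006,0,0,1,0,-0.006,0,0,1,0,-0.006,0,0,1,0,0,0,0,1,0,0,0,0,1,0,0,0,0]

```text
t: 9.8
tool_pos: [0.5329, 0.0656, 0.0636]
orientation: [3.139, -0.114, -0.0]
force: [-0.1, 0.9, -2.5]
opening: 0.0235
```

```bash
cat > f.py <<'E'
from h import *
s=robot.read_state();Rm=R.from_rotvec(s["orientation"]).as_matrix()
print("t",round(s["t"],2),"pos",np.round(s["tool_pos"],4),"F tool",np.round(Rm.T@s["force"],2),"M",np.round(Rm.T@s["wrist_torque"],2),"open",s["opening"])
C=np.array([.5324,.0406,.064]) 
h=np.arctan2(Rm[1,0],Rm[0,0]);print("head",round(np.degrees(h),2))
a=np.radians(85.8);d=np.array(s["tool_pos"])-[.5397,.1566,.0843-.0203]
print("gauge centre dist to mouth_b along axis",round(1000*(d[0]*np.cos(a)+d[1]*np.sin(a)),2),"lateral(+x)",round(1000*(d[0]*np.sin(a)-d[1]*np.cos(a)),2))
E
python3 f.py
```

```text
t 9.8 pos [0.5329 0.0656 0.0636] F tool [-0.2  -0.92  2.54] M [-0.09 -0.12 -0.07] open 0.02351207561838084
head -4.17
gauge centre dist to mouth_b along axis -91.27 lateral(+x) -0.12
```

>>> jog_arm:
  commands: [1,0,-0.002,0,0,1,0,-0.002,0,0,1,0,0,0,0,1,0,0,0,0]

```text
t: 10.13
tool_pos: [0.5332, 0.0694, 0.0637]
orientation: [3.139, -0.115, -0.0]
force: [-0.3, 0.1, -1.4]
opening: 0.0238
```

```bash
python3 f.py
```

```text
t 10.13 pos [0.5332 0.0694 0.0637] F tool [-0.34 -0.09  1.37] M [-0.11 -0.06 -0.06] open 0.02382027805530797
head -4.2
gauge centre dist to mouth_b along axis -87.44 lateral(+x) -0.05
```

>>> jog_arm:
  commands: [1,0,-0.002,0,0,1,0,-0.002,0,0,1,0,0,0,0,1,0,0,0,0]

```text
t: 10.47
tool_pos: [0.5335, 0.0735, 0.0637]
orientation: [3.139, -0.115, 0.0]
force: [-0.5, -0.5, -1.7]
opening: 0.024
```

```bash
python3 f.py
```

```text
t 10.47 pos [0.5335 0.0735 0.0637] F tool [-0.43  0.53  1.7 ] M [-0.06 -0.01  0.02] open 0.024038161199954382
head -4.19
gauge centre dist to mouth_b along axis -83.32 lateral(+x) -0.06
```

>>> jog_arm:
  commands: [1,0,-0.0015,0,0,1,0,-0.0015,0,0,1,0,0,0,0,1,0,0,0,0]

```text
t: 10.8
tool_pos: [0.5337, 0.0765, 0.0636]
orientation: [3.139, -0.115, -0.0]
force: [-0.4, 1.0, -2.4]
opening: 0.0237
```

```bash
python3 f.py
```

```text
t 10.8 pos [0.5337 0.0765 0.0636] F tool [-0.51 -0.99  2.45] M [-0.09 -0.08 -0.  ] open 0.02370602514821664
head -4.19
gauge centre dist to mouth_b along axis -80.34 lateral(+x) -0.07
```

>>> jog_arm:
  commands: [1,0,-0.0015,0,0,1,0,-0.0015,0,0,1,0,0,0,0,1,0,0,0,0]

```text
t: 11.13
tool_pos: [0.534, 0.0795, 0.0636]
orientation: [3.139, -0.115, -0.0]
force: [0.2, -0.3, -2.1]
opening: 0.0235
```

```bash
python3 f.py
```

```text
t 11.13 pos [0.534  0.0795 0.0636] F tool [0.2  0.26 2.09] M [-0.13 -0.05 -0.  ] open 0.023545670011953297
head -4.19
gauge centre dist to mouth_b along axis -77.36 lateral(+x) -0.06
```

Run:
```python
from h import *
p=robot.read_camera("wrist");q=robot.read_camera("scene")
cv2.imwrite("pics/w6.png",p["img"]);cv2.imwrite("pics/s6.png",cv2.resize(q["img"][160:280,310:440],None,fx=4.5,fy=4.5,interpolation=2))
```

```text
(no output)
```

View pics/w6.png

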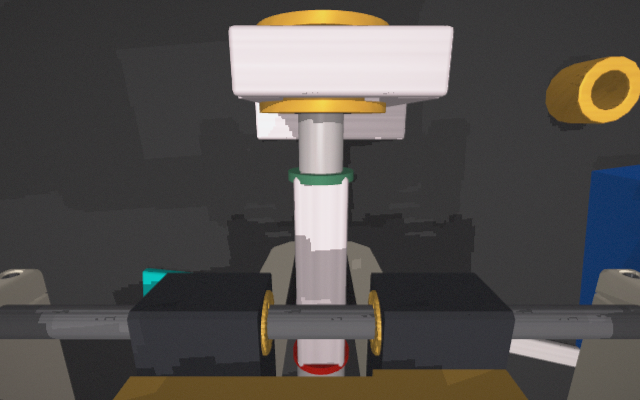

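View pics/s6.png

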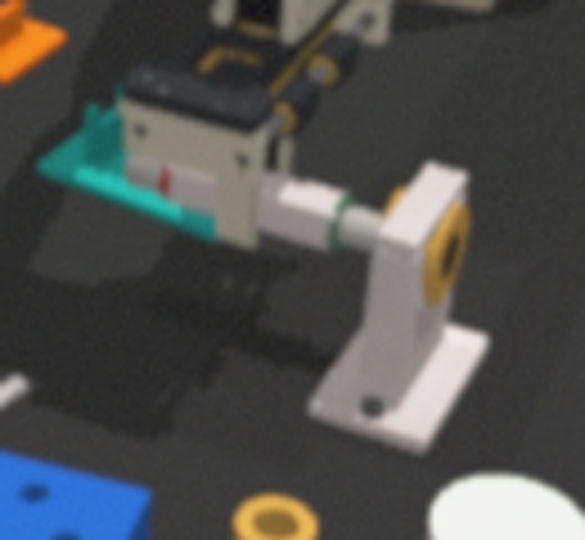

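>>> jog_arm:
  commands: [1,0,-0.002,0,0,1,0,-0.002,0,0,1,0,-0.002,0,0,1,0,0,0,0,1,0,0,0,0]

```text
t: 11.65
tool_pos: [0.5344, 0.0855, 0.0636]
orientation: [3.139, -0.115, -0.0]
force: [-0.4, -0.8, -2.3]
opening: 0.0235
```

```bash
python3 f.py
```

```text
t 11.65 pos [0.5344 0.0855 0.0636] F tool [-0.29  0.81  2.3 ] M [-0.09 -0.06  0.02] open 0.023541410006740583
head -4.18
gauge centre dist to mouth_b along axis -71.26 lateral(+x) -0.08
```

>>> jog_arm:
  commands: [1,0,-0.002,0,0,1,0,-0.002,0,0,1,0,-0.002,0,0,1,0,-0.002,0,0,1,0,0,0,0,1,0,0,0,0]

```text
t: 12.15
tool_pos: [0.535, 0.0935, 0.0636]
orientation: [-3.14, 0.115, -0.0]
force: [-0.1, 0.4, -1.9]
opening: 0.0238
```

```bash
python3 f.py
```

```text
t 12.15 pos [0.535  0.0935 0.0636] F tool [-0.11 -0.38  1.94] M [-0.11 -0.1   0.03] open 0.02384152180086915
head -4.18
gauge centre dist to mouth_b along axis -63.25 lateral(+x) -0.06
```

>>> jog_arm:
  commands: [1,0,-0.002,0,0,1,0,-0.002,0,0,1,0,-0.002,0,0,1,0,-0.002,0,0,1,0,0,0,0,1,0,0,0,0]

```text
t: 12.65
tool_pos: [0.5356, 0.1015, 0.0637]
orientation: [3.139, -0.115, 0.0]
force: [0.0, -0.2, -1.1]
opening: 0.0233
```

```bash
python3 f.py
```

```text
t 12.65 pos [0.5356 0.1015 0.0637] F tool [0.04 0.24 1.12] M [-0.07 -0.04 -0.01] open 0.023304019998507113
head -4.18
gauge centre dist to mouth_b along axis -55.28 lateral(+x) -0.02
```

Shoulder is about 5 mm from home; I'll step carefully from here.

>>> jog_arm:
  commands: [1,0,-0.0015,0,0,1,0,-0.0015,0,0,1,0,0,0,0,1,0,0,0,0]

```text
t: 12.98
tool_pos: [0.5358, 0.1044, 0.0636]
orientation: [-3.139, 0.115, 0.0]
force: [0.1, 0.4, -3.3]
opening: 0.0237
```

```bash
python3 f.py
```

```text
t 12.98 pos [0.5358 0.1044 0.0636] F tool [ 0.09 -0.45  3.33] M [-0.11 -0.09 -0.02] open 0.02369359429686686
head -4.2
gauge centre dist to mouth_b along axis -52.36 lateral(+x) -0.08
```

>>> jog_arm:
  commands: [1,0,-0.001,0,0,1,0,0,0,0,1,0,0,0,0]

```text
t: 13.23
tool_pos: [0.5359, 0.1049, 0.0637]
orientation: [3.139, -0.115, -0.0]
force: [-1.3, -3.9, -1.4]
opening: 0.0238
```

```bash
python3 f.py
```

```text
t 13.23 pos [0.5359 0.1049 0.0637] F tool [-1.05  4.    1.36] M [-0.66 -0.15 -0.02] open 0.023803301012623006
head -4.21
gauge centre dist to mouth_b along axis -51.88 lateral(+x) -0.04
```

>>> jog_arm:
  commands: [1,0,-0.0005,0,0,1,0,0,0,0,1,0,0,0,0]

```text
t: 13.48
tool_pos: [0.5359, 0.105, 0.0637]
orientation: [3.138, -0.115, -0.0]
force: [-0.8, -6.0, -0.9]
opening: 0.0237
```

```bash
python3 f.py;python3 f.py
python3 - <<'E'
from h import *
p=robot.read_camera("wrist")
cv2.imwrite("pics/w7.png",p["img"])
E
python3 f.py
```

```text
t 13.48 pos [0.5359 0.105  0.0637] F tool [-0.32  6.05  0.86] M [-1.01 -0.19 -0.02] open 0.02367089494983105
head -4.21
gauge centre dist to mouth_b along axis -51.71 lateral(+x) -0.02
t 13.48 pos [0.5359 0.105  0.0637] F tool [-0.32  6.05  0.86] M [-1.01 -0.19 -0.02] open 0.02367089494983105
head -4.21
gauge centre dist to mouth_b along axis -51.71 lateral(+x) -0.02
t 13.53 pos [0.5359 0.1051 0.0637] F tool [-1.09  5.53  0.52] M [-1.03 -0.15 -0.09] open 0.023640041786349854
head -4.22
gauge centre dist to mouth_b along axis -51.69 lateral(+x) -0.04
```

View pics/w7.png

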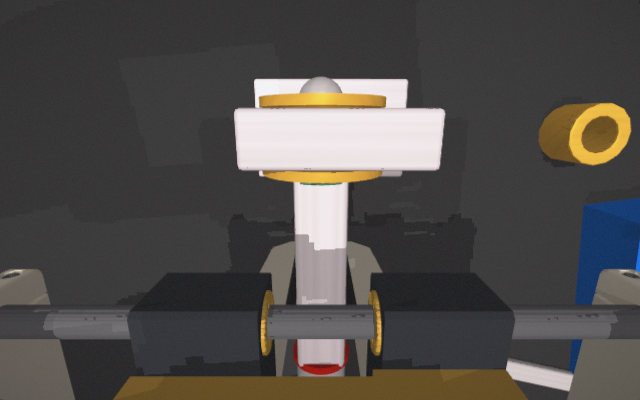

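>>> jog_arm:
  commands: [1,0,-0.0006,0,0,1,0,0,0,0,1,0,0,0,0,1,0,0,0,0]

```text
t: 13.87
tool_pos: [0.5359, 0.1052, 0.0638]
orientation: [3.138, -0.116, -0.0]
force: [-0.7, -7.7, -0.2]
opening: 0.0241
```

```bash
python3 f.py
```

```text
t 13.87 pos [0.5359 0.1052 0.0638] F tool [-0.09  7.68  0.18] M [-1.43 -0.22  0.01] open 0.024132400004325854
head -4.22
gauge centre dist to mouth_b along axis -51.54 lateral(+x) 0.02
```

>>> jog_arm:
  commands: [1,0,0.002,0,0,1,0,0.004,0,0,1,0,0.005,0,0,1,0,0.005,0,0,1,0,0.005,0,0,1,0,0.005,0,0,1,0,0.005,0,0,1,0,0.005,0,0,1,0,0.008,0,0,1,0,0.01,0,0,1,0,0.01,0,0,1,0,0.006,0,0,1,0,0,0,0,1,0,0,0,0]

```text
t: 15.03
tool_pos: [0.5308, 0.0361, 0.0637]
orientation: [-3.139, 0.117, -0.0]
force: [0.3, 0.0, -2.8]
opening: 0.0236
```

```bash
python3 f.py
python3 - <<'E'
from h import *
import pickle
p=robot.read_camera("wrist")
cv2.imwrite("pics/w8.png",p["img"]);pickle.dump(p,open("w8.pkl","wb"))
s=robot.read_state()
u=np.array([.0732,.9973,0])
print(plan(np.array(s["tool_pos"])+u*.29+[0,0,0],None,8,1))
T=pickle.load(open("p0.pkl","rb"))["top"]
for c in((172,148),(213,125)): print(at_z(T,*c,.12))
E
```

```text
t 15.03 pos [0.5308 0.0361 0.0637] F tool [ 0.32 -0.04  2.84] M [-0.04 -0.09  0.03] open 0.023580114570927676
head -4.27
gauge centre dist to mouth_b along axis -120.86 lateral(+x) -0.02
now [0.5308 0.0365 0.0637] heading -4.24 zaxis [ 1.e-04  2.e-04 -1.e+00]
1,-0,-0.0362,-0,0, 1,-0,-0.0362,-0,0, 1,-0,-0.0362,-0,0, 1,-0,-0.0362,-0,0, 1,-0,-0.0362,-0,0, 1,-0,-0.0362,-0,0, 1,-0,-0.0362,-0,0, 1,-0,-0.0362,-0,0
None
[0.70309757 0.37401039 0.12      ]
[0.76588064 0.26395768 0.12      ]
```

View pics/w8.png

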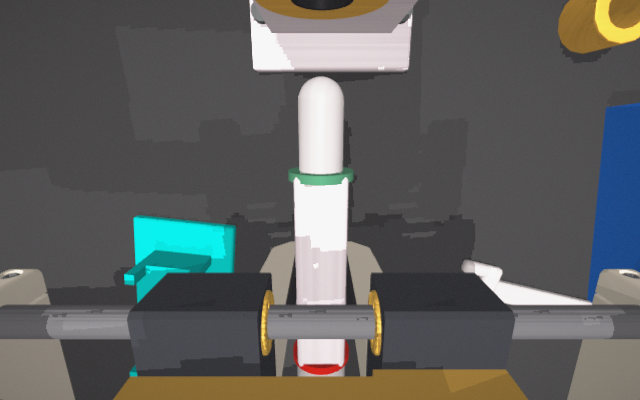

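>>> jog_arm:
  commands: [1,0,0,-0.025,0,1,0,0,-0.035,0,1,0,0,-0.035,0,1,0,-0.02,0,0,1,0,-0.034,0,0,1,0,-0.034,0,0,1,0,-0.034,0,0,1,0,-0.034,0,0,1,0,-0.034,0,0,1,0,-0.034,0,0,1,0,-0.03,0,0,1,0,0,0.02,0,1,0,0,0.03,0,1,0,0,0.03,0,1,0,0,0.015,0,1,0,0,0,0,1,0,0,0,0,1,0,0,0,0,1,0,0,0,0]

```text
t: 16.67
tool_pos: [0.551, 0.2907, 0.0661]
orientation: [-3.138, 0.115, -0.005]
force: [-0.2, -0.4, -1.8]
opening: 0.0237
```

```bash
cat > f2.py <<'E'
from h import *
s=robot.read_state();Rm=R.from_rotvec(s["orientation"]).as_matrix()
print("t",round(s["t"],2),"pos",np.round(s["tool_pos"],4),"F tool",np.round(Rm.T@s["force"],2),"M",np.round(Rm.T@s["wrist_torque"],2),"open",round(s["opening"],4))
h=np.arctan2(Rm[1,0],Rm[0,0])
d=np.array(s["tool_pos"])-[.5359,.1052,.0637];u=np.array([.0732,.9973,0]);v=np.array([.9973,-.0732,0])
print("head",round(np.degrees(h),2),"gap to nogo contact mm",round(1000*(d@u)-154,2),"lat",round(1000*d@v,2),"dz",round(1000*d[2],2))
E
python3 f2.py;python3 - <<'E'
from h import *
import pickle
P=[]
for c in("wrist","scene"):
    p=robot.read_camera(c);P.append(p)
pickle.dump(P,open("w9.pkl","wb"))
cv2.imwrite("pics/w9.png",P[0]["img"]);cv2.imwrite("pics/s9.png",cv2.resize(P[1]["img"][150:280,360:500],None,fx=4.5,fy=4.5,interpolation=2))
E
python3 f2.py
```

```text
t 16.67 pos [0.551  0.2907 0.0661] F tool [-0.18  0.42  1.79] M [-0.05 -0.08  0.04] open 0.0237
head -4.2 gap to nogo contact mm 32.07 lat 1.47 dz 2.38
t 16.77 pos [0.5508 0.2905 0.0658] F tool [-0.03  0.02  1.77] M [-0.09 -0.11 -0.02] open 0.024
head -4.2 gap to nogo contact mm 31.88 lat 1.29 dz 2.08
```

View pics/s9.png

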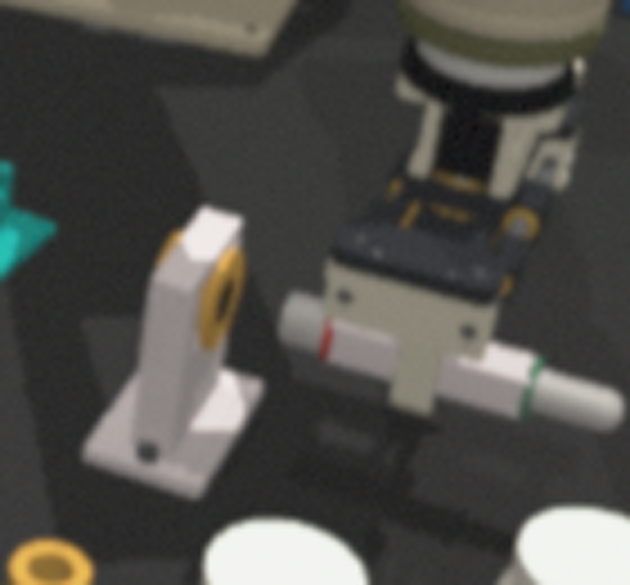

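View pics/w9.png

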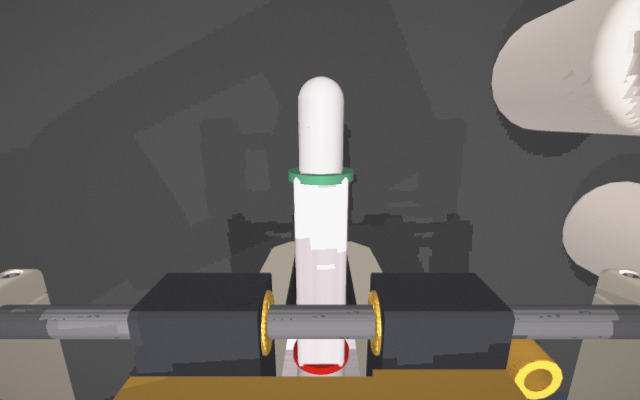

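>>> jog_arm:
  commands: [1,0,0.008,0,0,1,0,0.009,0,0,1,0,0.008,0,0,1,0,0,0,0,1,0,0,0,0,1,0,0,0,0,1,0,0,0,0,1,0,0,0,0,1,0,0,0,0]

```text
t: 17.52
tool_pos: [0.5476, 0.2652, 0.0636]
orientation: [-3.139, 0.115, 0.0]
force: [0.2, 1.7, -2.3]
opening: 0.0236
```

```bash
python3 f2.py
```

```text
t 17.52 pos [0.5476 0.2652 0.0636] F tool [ 0.09 -1.71  2.35] M [-0.1  -0.05 -0.05] open 0.0236
head -4.18 gap to nogo contact mm 6.45 lat -0.09 dz -0.11
```

>>> jog_arm:
  commands: [1,0,0.0025,0,0,1,0,0.0025,0,0,1,0,0,0,0,1,0,0,0,0,1,0,0,0,0]

```text
t: 17.93
tool_pos: [0.5472, 0.2599, 0.0636]
orientation: [-3.139, 0.115, 0.0]
force: [-0.2, 0.1, -2.2]
opening: 0.0239
```

```bash
python3 f2.py
```

```text
t 17.93 pos [0.5472 0.2599 0.0636] F tool [-0.21 -0.07  2.15] M [-0.08 -0.08  0.04] open 0.0239
head -4.21 gap to nogo contact mm 1.13 lat -0.01 dz -0.05
```

>>> jog_arm:
  commands: [1,0,0.001,0,0,1,0,0.0005,0,0,1,0,0,0,0,1,0,0,0,0]

```text
t: 18.27
tool_pos: [0.5471, 0.2585, 0.0636]
orientation: [3.139, -0.115, -0.0]
force: [0.1, 0.2, -1.2]
opening: 0.024
```

```bash
python3 f2.py
```

```text
t 18.27 pos [0.5471 0.2585 0.0636] F tool [ 0.08 -0.22  1.22] M [-0.12 -0.08  0.01] open 0.024
head -4.2 gap to nogo contact mm -0.33 lat -0.04 dz -0.08
```

>>> jog_arm:
  commands: [1,0,0.001,0,0,1,0,0,0,0,1,0,0,0,0]

```text
t: 18.52
tool_pos: [0.5471, 0.2579, 0.0638]
orientation: [-3.139, 0.115, -0.0]
force: [0.5, 2.7, -2.3]
opening: 0.0234
```

```bash
python3 f2.py
```

```text
t 18.52 pos [0.5471 0.2579 0.0638] F tool [ 0.34 -2.71  2.3 ] M [ 0.35 -0.08  0.01] open 0.0234
head -4.2 gap to nogo contact mm -0.88 lat 0.0 dz 0.1
```

>>> jog_arm:
  commands: [1,0,0.001,0,0,1,0,0,0,0,1,0,0,0,0,1,0,0,0,0]

```text
t: 18.85
tool_pos: [0.5471, 0.2576, 0.0639]
orientation: [-3.138, 0.115, -0.001]
force: [-0.2, 6.0, -2.3]
opening: 0.0237
```

```bash
python3 f2.py
```

```text
t 18.85 pos [0.5471 0.2576 0.0639] F tool [-0.6  -5.95  2.29] M [ 1.02 -0.11  0.06] open 0.0237
head -4.18 gap to nogo contact mm -1.23 lat 0.01 dz 0.25
```

>>> jog_arm:
  commands: [1,0,0.001,0,0,1,0,0,0,0,1,0,0,0,0,1,0,0,0,0]

```text
t: 19.18
tool_pos: [0.5471, 0.2573, 0.0641]
orientation: [-3.137, 0.114, -0.001]
force: [0.5, 8.4, -2.9]
opening: 0.0235
```

```bash
python3 f2.py
```

```text
t 19.18 pos [0.5471 0.2573 0.0641] F tool [-0.08 -8.38  2.91] M [ 1.46 -0.15  0.1 ] open 0.0235
head -4.17 gap to nogo contact mm -1.52 lat 0.03 dz 0.42
```

>>> jog_arm:
  commands: [1,0,0.0004,0,0,1,0,0,0,0,1,0,0,0,0,1,0,0,0,0,1,0,0,0,0,1,0,0,0,0]

```text
t: 19.68
tool_pos: [0.5471, 0.2572, 0.0642]
orientation: [-3.136, 0.114, -0.002]
force: [0.0, 10.0, -2.5]
opening: 0.0237
```

```bash
python3 f2.py
python3 - <<'E'
from h import *
p=robot.read_camera("scene")
cv2.imwrite("pics/s10.png",cv2.resize(p["img"][150:280,360:500],None,fx=4.5,fy=4.5,interpolation=2))
E
python3 f2.py
```

```text
t 19.68 pos [0.5471 0.2572 0.0642] F tool [-0.68 -9.92  2.5 ] M [ 1.64 -0.2   0.03] open 0.0237
head -4.17 gap to nogo contact mm -1.61 lat 0.06 dz 0.51
t 19.73 pos [0.5471 0.2571 0.0642] F tool [-0.27 -9.42  3.07] M [ 1.63 -0.21  0.09] open 0.0237
head -4.17 gap to nogo contact mm -1.65 lat 0.02 dz 0.46
```

View pics/s10.png

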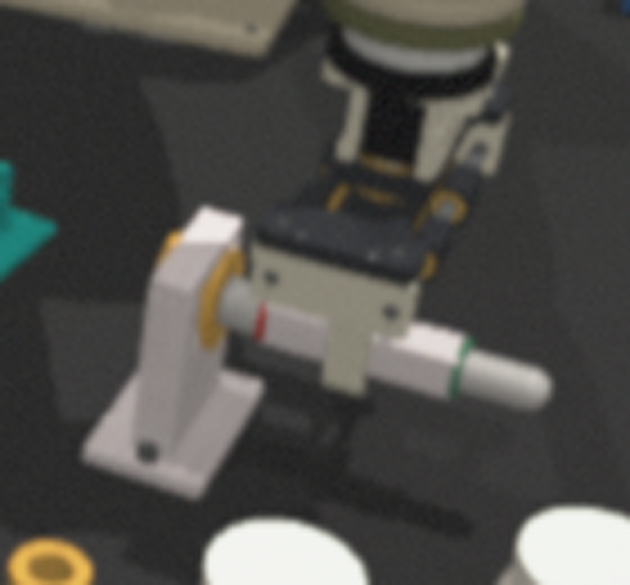

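>>> jog_arm:
  commands: [1,0,-0.003,0,0,1,0,-0.01,0,0,1,0,-0.015,0,0,1,0,-0.01,0,0,1,0,0,-0.02,0,1,0,0,-0.035,0,1,0,0,-0.035,0,1,0,0,-0.02,0,1,0,0,0,0,1,0,0,0,0]

```text
t: 20.57
tool_pos: [0.5506, 0.2942, 0.1751]
orientation: [-3.138, 0.114, -0.005]
force: [0.3, 0.1, -3.0]
opening: 0.0235
```

```bash
python3 f2.py; python3 -c "
from h import *
plan([.4792,-.2184,.11],-21.4,16,1)"
```

```text
t 20.57 pos [0.5506 0.2942 0.1751] F tool [ 0.25 -0.16  2.99] M [-0.11 -0.06  0.04] open 0.0235
head -4.16 gap to nogo contact mm 35.57 lat 0.86 dz 111.36
now [0.5506 0.2942 0.1751] heading -4.16 zaxis [ 0.003   0.0012 -1.    ]
1,-0.0021,0.0323,0.0041,1.08, 1,-0.0015,0.0323,0.0041,1.08, 1,-0.0009,0.0323,0.0041,1.08, 1,-0.0003,0.0323,0.0041,1.08, 1,0.0003,0.0323,0.0041,1.08, 1,0.0009,0.0323,0.0041,1.08, 1,0.0015,0.0323,0.0041,1.08, 1,0.0021,0.0323,0.0041,1.08, 1,0.0027,0.0322,0.0041,1.08, 1,0.0034,0.0322,0.0041,1.08, 1,0.004,0.0321,0.0041,1.08, 1,0.0046,0.032,0.0041,1.08, 1,0.0052,0.0319,0.0041,1.08, 1,0.0058,0.0318,0.0041,1.08, 1,0.0064,0.0317,0.0041,1.08, 1,0.007,0.0316,0.0041,1.08
```

Keep level until past the pedestal; descend only in the last rows.

>>> jog_arm:
  commands: [1,-0.002,0.0323,0,1.1,1,-0.0015,0.0323,0,1.1,1,-0.001,0.0323,0,1.1,1,-0.0003,0.0323,0,1.1,1,0.0003,0.0323,0,1.1,1,0.001,0.0323,0,1.1,1,0.0015,0.0323,0,1.1,1,0.002,0.0323,0,1.1,1,0.0027,0.0322,0,1.1,1,0.0034,0.0322,0,1.1,1,0.004,0.032,0,1.1,1,0.0046,0.032,0.015,1,1,0.005,0.032,0.02,1,1,0.006,0.0318,0.02,1,1,0.0064,0.0317,0.015,1.1,1,0.007,0.0316,0.005,1.1,1,0,0,0,0,1,0,0,0,0,1,0,0,0,0,1,0,0,0,0]

```text
t: 22.23
tool_pos: [0.4771, -0.218, 0.0978]
orientation: [-3.086, 0.584, 0.002]
force: [0.1, 0.1, -1.1]
opening: 0.0235
```

Run:
```python
from h import *
import pickle
p=robot.read_camera("wrist");pickle.dump(p,open("w11.pkl","wb"));cv2.imwrite("pics/w11.png",p["img"])
st();plan([.4792,-.2184,.066],-21.4,3,1)
```

```text
{'t': 22.2833, 'q': [-0.5262, 0.0201, 1.8293, 0.0002, 1.2929, -0.1527], 'tool_pos': [0.4774, -0.218, 0.0983], 'orientation': [-3.0865, 0.5834, 0.0009], 'force': [0.2516, -0.4761, -1.9742], 'wrist_torque': [-0.0858, 0.0811, -0.0343], 'opening': 0.024}
now [ 0.4774 -0.218   0.0983] heading -21.41 zaxis [-5.e-04  5.e-04 -1.e+00]
1,0.0006,-0.0001,0.0108,-0, 1,0.0006,-0.0001,0.0108,-0, 1,0.0006,-0.0001,0.0108,-0
```

View pics/w11.png

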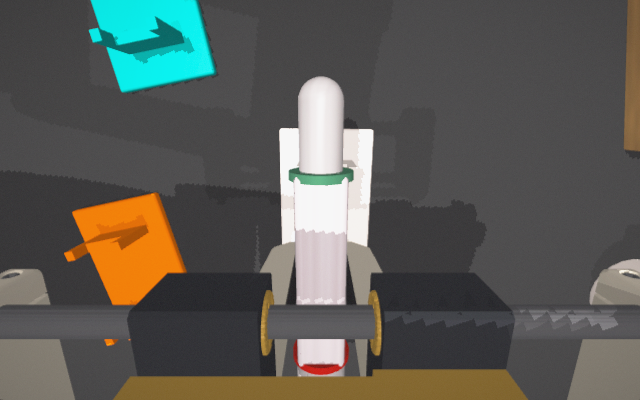

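>>> jog_arm:
  commands: [1,0.001,0,0.015,0,1,0,0,0.02,0,1,0,0,0.013,0,1,0,0,0,0,1,0,0,0,0,1,0,0,0,0,1,0,0,0,0]

```text
t: 22.87
tool_pos: [0.4793, -0.2198, 0.0522]
orientation: [3.086, -0.585, 0.004]
force: [0.0, -0.2, -2.1]
opening: 0.024
```

Run:
```python
from h import *
import pickle
st();plan([.4792,-.2184,.0247],-21.4,5,1)
p=robot.read_camera("wrist");pickle.dump(p,open("w12.pkl","wb"));cv2.imwrite("pics/w12.png",p["img"])
```

```text
{'t': 22.8667, 'q': [-0.5273, 0.0804, 1.8581, 0.0, 1.2007, -0.1527], 'tool_pos': [0.4793, -0.2198, 0.0522], 'orientation': [3.0859, -0.5849, 0.0036], 'force': [0.0261, -0.1701, -2.1053], 'wrist_torque': [-0.0694, 0.0905, -0.0014], 'opening': 0.024}
now [ 0.4793 -0.2198  0.0522] heading -21.47 zaxis [ 0.0021 -0.0012 -1.    ]
1,-0.0001,-0.0003,0.0055,-0.01, 1,-0.0001,-0.0003,0.0055,-0.01, 1,-0.0001,-0.0003,0.0055,-0.01, 1,-0.0001,-0.0003,0.0055,-0.01, 1,-0.0001,-0.0003,0.0055,-0.01
```

View pics/w12.png

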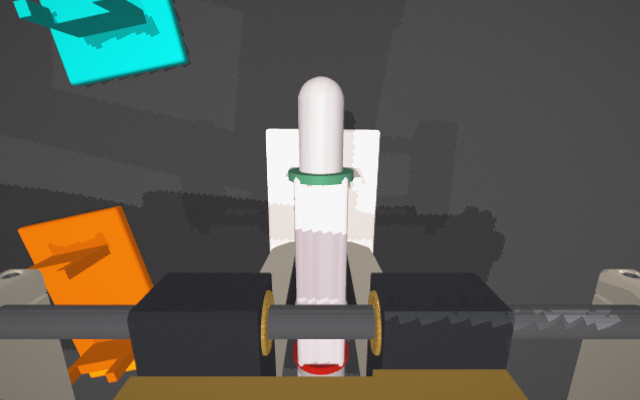

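>>> jog_arm:
  commands: [1,0,0,0.007,0,1,0,0,0.007,0,1,0,0,0.006,0,1,0,0,0.004,0,1,0,0,0,0,1,0,0,0,0,1,0,0,0,0,1,0,0,0,0]

```text
t: 23.58
tool_pos: [0.4783, -0.2197, 0.0268]
orientation: [3.086, -0.586, 0.0]
force: [-0.3, 0.3, -2.2]
opening: 0.0236
```

```bash
python3 f2.py; python3 -c "
from h import *
plan([.4792,-.2184,.0247],-21.4,1,1)"
```

```text
t 23.58 pos [ 0.4783 -0.2197  0.0268] F tool [-0.35 -0.2   2.23] M [-0.13 -0.1  -0.  ] open 0.0236
head -21.5 gap to nogo contact mm -482.26 lat -33.67 dz -36.87
now [ 0.4783 -0.2197  0.0268] heading -21.5 zaxis [ 1.e-04 -1.e-04 -1.e+00]
1,0.0004,-0.0016,0.0021,-0.1
```

>>> jog_arm:
  commands: [1,0.0004,-0.0015,0.001,0,1,0,0,0.0008,0,1,0,0,0,0,1,0,0,0,0,1,0,0,0,0]

```text
t: 24.0
tool_pos: [0.4791, -0.2184, 0.0249]
orientation: [3.086, -0.586, 0.0]
force: [0.1, 0.6, -2.9]
opening: 0.0235
```

```bash
python3 f2.py
```

```text
t 24.0 pos [ 0.4791 -0.2184  0.0249] F tool [-0.12 -0.65  2.86] M [-0.1  -0.08  0.01] open 0.0235
head -21.49 gap to nogo contact mm -480.85 lat -32.94 dz -38.83
```

>>> jog_arm:
  commands: [1,0,0,0.0005,0,1,0,0,0,0,1,0,0,0,0]

```text
t: 24.25
tool_pos: [0.4792, -0.2184, 0.0246]
orientation: [3.086, -0.586, 0.0]
force: [-0.7, 1.2, 2.5]
opening: 0.0237
```

```bash
python3 f2.py
```

```text
t 24.25 pos [ 0.4792 -0.2184  0.0246] F tool [-1.13 -0.87 -2.48] M [-0.09 -0.39  0.02] open 0.0237
head -21.5 gap to nogo contact mm -480.9 lat -32.87 dz -39.08
```

>>> jog_arm:
  commands: [-1,0,0,0,0,-1,0,0,0,0,-1,0,0,0,0,-1,0,0,0,0,-1,0,0,0,0,-1,0,0,0,0,-1,0,0,0,0,-1,0,0,0,0,-1,0,0,0,0,-1,0,0,0,0,-1,0,0,0,0,-1,0,0,0,0,-1,0,0,0,0]

```text
t: 25.33
tool_pos: [0.4791, -0.2184, 0.0243]
orientation: [3.086, -0.586, 0.0]
force: [-0.0, 0.2, 0.0]
opening: 0.0929
```

>>> jog_arm:
  commands: [-1,0,0,-0.01,0,-1,0,0,-0.02,0,-1,0,0,-0.03,0,-1,0,0,-0.03,0,-1,0,0,-0.03,0,-1,0,0,-0.03,0,-1,0,0,-0.01,0,-1,0,0,0,0,-1,0,0,0,0,-1,0,0,0,0]

```text
t: 26.17
tool_pos: [0.4782, -0.2179, 0.1824]
orientation: [-3.086, 0.586, 0.004]
force: [0.2, 0.2, -0.7]
opening: 0.0928
```

Run:
```python
from h import *
p=robot.read_camera("wrist");cv2.imwrite("pics/w13.png",p["img"])
for c in("scene","top"):
    q=robot.read_camera(c);cv2.imwrite(f"pics/{c}13.png",q["img"])
st()
for u,v in((318.3,148),(317.5,243)): print(at_z(p,u,v,.045))
```

```text
{'t': 26.3167, 'q': [-0.5251, -0.0487, 1.7389, -0.0, 1.4549, -0.1498], 'tool_pos': [0.478, -0.2178, 0.1822], 'orientation': [-3.0853, 0.5858, 0.0053], 'force': [0.0714, -0.256, -0.8067], 'wrist_torque': [-0.0661, 0.106, -0.0271], 'opening': 0.0929}
[ 0.49301854 -0.17210769  0.045     ]
[ 0.45727604 -0.26032953  0.045     ]
```

View pics/w13.png

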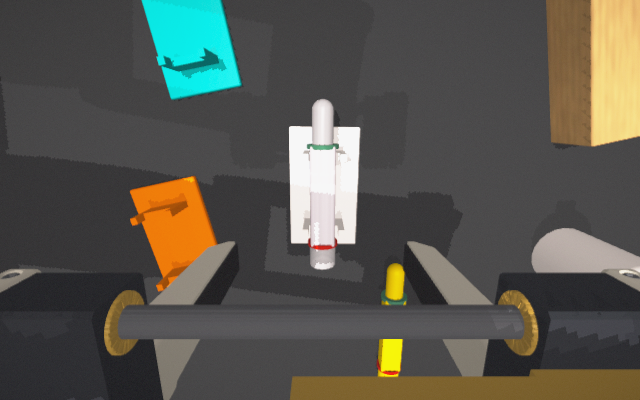

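View pics/scene13.png

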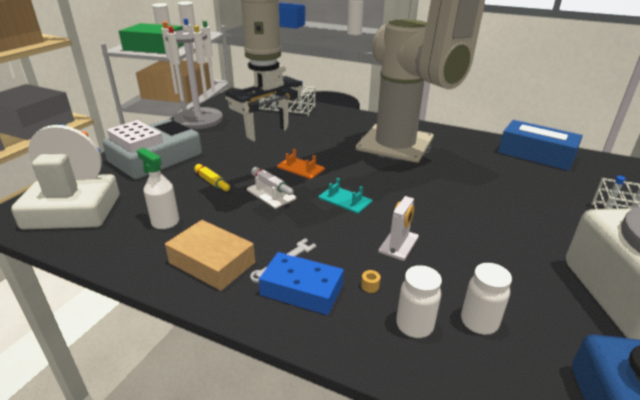

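View pics/top13.png

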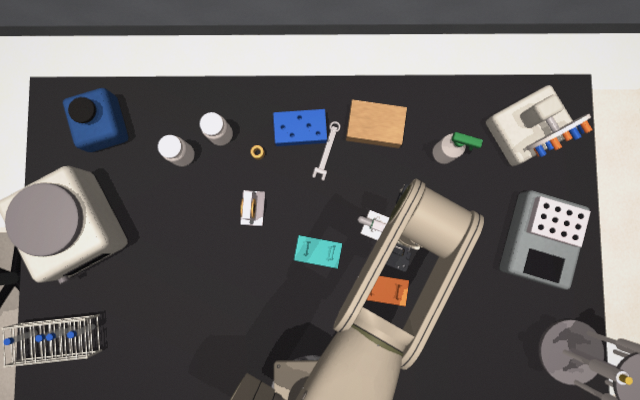

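The wrist view shows the gauge back in the white cradle, green disc at (322,147) and red at (322,245), with both saddles between the discs. Scene and top views show everything else where it started, and the arm is clear. I'm handing in.

```bash
python3 -c "
from h import *
st();print(robot.close_job())"
```

```text
{'t': 26.3167, 'q': [-0.5251, -0.0487, 1.7389, -0.0, 1.4549, -0.1498], 'tool_pos': [0.478, -0.2178, 0.1822], 'orientation': [-3.0853, 0.5858, 0.0053], 'force': [0.0714, -0.256, -0.8067], 'wrist_torque': [-0.0661, 0.106, -0.0271], 'opening': 0.0929}
the job is handed in; nothing more can be done
None
```

The bush passed the check and the job is handed in at t = 26.3 s of the 72 s allowed.

- **Go end:** it slid in with no noticeable force. I pressed its shoulder against the flange with about 8 N. In the wrist picture the green disc was against the flange and the nose showed past the far side. I then drew it fully out.
- **No-go end:** I offered it squarely to the other mouth and pressed it on for about half a second. It read between 9.4 and 10.0 N and was refused. No bush force I read was above 10 N.
- **Return:** the gauge is back in the white cradle, let go, with its discs outside the saddles. The arm is about 0.16 m above it and touching nothing. The scene and top pictures showed nothing else moved.

No check failed. The shoulder met the flange about 1.5 mm (along the bore) from where the camera estimate put it, within the camera's calibration error. I went by the felt contact.

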